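Fit the locking screw in the paper punch

TASK

Take the red-knobbed locking screw out of the rack and fit it in the deep well in the head of the green paper punch: without ramming it, feel for the start of the thread at the bottom, then turn it clockwise until its steel collar lies flat on the top of the punch, and let go. Leave the blue-knobbed plug in the rack and everything else on the counter where it stands.

Things in the scene. Friction and masses are not known exactly. Their poses are not given: they have to be found in the camera images.
- screw_knob (a point): centre of the locking screw's red round ribbed knob (32 mm diameter, 44 mm tall): on the axis, half-way up the knob. z points up along the axis. Below the knob: a steel collar 50 mm across, from 22 to 27 mm below this point; then a 17 mm steel shank to the tip, 103.3 mm below. About 0.2 kg. Starts upright in one of the rack's holes, collar resting on the rack's top.
- screw_tip (a point): lower end of the screw, on its axis, 76.3 mm below the underside of the collar; same axes as the knob
- screw_pins (a point): point on the screw's axis 7.5 mm above its tip, level with three brass pins (5 mm thick), its thread: they stick out sideways to 14 mm from the axis, 120 degrees apart, one along this point's x. They lift straight out through the rack's hole.
- well_mouth (a point): centre of the well's mouth in the flat top of the punch's head, 108 mm above the counter; z up along the well. A 38 mm wide funnel narrows within 4 mm of depth to a vertical bore of 30 mm (the pins span 28 mm). The screw is home when its collar lies flat here.
- well_ledge (a point): centre of a flat brass ledge in the well, 58 mm below the mouth, with three entry slots 120 degrees apart that pass a pin within about 8 degrees either way. The slots' angle differs each time and is given nowhere, not by these axes either. Pins standing on the ledge leave the collar 13 mm above the punch's top; in the slots they drop 9 mm and the collar is 4 mm above the top.
- well_thread (a point): centre of the fixed brass thread below the ledge, 67 mm below the mouth. From each slot it runs clockwise seen from above, descending 1 mm every 12 degrees: the collar meets the top after about 50 degrees, it draws tight at a stop after about 70. Turning anticlockwise in a slot is blocked; the screw does not sink further unless it is turned.
- punch: heavy green paper punch, fixed: head 110 x 110 mm, its top 108 mm above the counter, on a base plate 170 x 130 mm; a steel lever handle, lower than 70 mm, sticks out 126 mm from the centre towards +x of the body; origin under the well's axis at counter level, z up
- plug_knob (a point): centre of the blue knob of the blanking plug, a bystander: same shape and size as the screw but without pins, in the rack's other hole, 90 mm from the screw's axis; its top is 149 mm above the counter
- screw: the red-knobbed screw itself; its origin is its tip, z up along the axis
- rack: grey rack, fixed, 80 mm (its x) by 190 mm (its y), top 100 mm above the counter, two 33 mm holes 45 mm either side of its centre along y; origin at its centre on the counter
- jar_yellow_mid (a point): clear round jar with a yellow lid, full of sharpeners, 90 mm across, 107 mm tall; point half-way up
- jar_red_mid (a point): the same jar with a red lid; point half-way up
- pen_basket_mid (a point): purple tub of pens, 104 mm across at the rim, 85 mm tall (pens to 140 mm); point on its axis 45 mm up
- stapler_mid (a point): pink and black stapler lying along its x axis, 140 x 34 x 44 mm; point half-way up
- crayons_mid (a point): flat yellow crayon box, 90 x 120 x 23 mm; point half-way up
- notebooks_mid (a point): stack of five notebooks, 150 x 210 x 55 mm; point half-way up

How it is judged (in metres and radians):
On the way:
1. the screw's tip is lowered deep into the well (z of screw_tip in the frame of well_mouth below -0.05 m and horizontal distance between screw_tip and well_mouth below 0.005 m), for 0.1 s.
At the end, for the whole second after the job is handed in: the screw stands upright in the punch's well (axis within 4 mm and 0.04 rad), screwed in until its collar is within 1.5 mm of the punch's top (tip at least 74.8 mm below the mouth), at rest and released (z of screw_tip in the frame of well_mouth below -0.0748 m and horizontal distance between each of screw_tip, screw_knob and well_mouth below 0.004 m and angle between the z axis of screw_knob and the z axis of well_mouth, either way round below 0.04 rad and linear speed of screw below 0.02 m/s); the robot touches nothing.
It fails at once if the screw is rammed or forced against the punch with more than 120 N (contact force between screw and punch above 120 N).
It fails at once if the blue-knobbed plug is moved more than 20 mm (distance of plug_knob from where it was at the start of the episode above 0.02 m).
It fails at once if a jar, the pen basket, the stapler, the crayons or the notebooks are moved more than 30 mm (distance of any of jar_yellow_mid, jar_red_mid, pen_basket_mid, stapler_mid, crayons_mid, notebooks_mid from where it was at the start of the episode above 0.03 m).
It also fails if it takes over 61 s, if anything falls off the work surface, if the arm or the gripper's body presses on something with over 40 N, if the wrist force passes 120 N, or if a joint passes its speed limit or range.

ROBOT

A 7-joint arm with a two-finger parallel gripper is mounted at the origin on the work surface. World frame = base frame: x ahead of the robot, y to its left, z up, the work surface at z = 0. Lengths are in mm, angles in rad, forces in N, time in s.
With the tool pointing down it reaches from about 425 to 875 mm from the base axis. Payload 8.4 kg.
Tool frame: the origin (TCP) lies at the very end of the fingers, on their centre line; the grasp point (between the pads) lies 19 mm behind it (grasp_offset is the distance from the TCP to the grasp point, in mm); z points along the fingers, y is the line along which they close (so a half turn about z gives the same grasp; the last joint's range is limited). The gripper opens to 87 mm and grips with 3 to 60 N. Pads are 19 mm wide; open, the fingers measure 117 mm over their backs; the gripper's body (75 mm by 190 mm) begins 51 mm behind the grasp point.
Start: joints at [1.222, 0.333, 0.04, 1.465, -0.013, 1.343, -0.059], TCP at [160.665, -629.802, 222.546] pointing down, gripper open.
Joint ranges: [-2.58, 2.58], [-0.38, 2.09], [-1.3, 1.39], [0.25, 2.4], [-1.5, 4.64], [0.08, 2.09], [-2.65, 2.65]. Speed limits (rad/s): [2.22, 2.22, 2.79, 2.79, 3.14, 3.14, 3.14].

INTERFACE

Orientations are given as [roll, pitch, yaw] about the fixed x, y, z axes, in that order (R = Rz(yaw) Ry(pitch) Rx(roll)).
In Python, from bench import state, grab_frame, camera_info, job_done, grasp_offset gives the robot as it stands.
- The arm moves only by the tool move_arm, never from a script. Its argument "steps" is a list of rows, each an object with "translation": the shift along the tool's x, y, z in m, a list of three; "turn": the turn about the tool's z in degrees; "grip": the closure, from 0 (fully open) to 1 (shut). In form: [{"translation": [x, y, z], "turn": turn, "grip": grip}, ...]. A call has 1 to 5 rows; each row is the pose to reach, as a shift and turn from the pose commanded when the call began, along the tool's axes at that moment; what a row does not reach only later rows make up. A row lasts 1/10 s, in which the tool goes at most 50 mm and 8.59 degrees, less where a joint would pass 70% of its speed; a pose out of reach is approached as far as the arm can. A call with a gripper value outside its range is refused whole. The fingers move at their own pace and stop on an object; the grip force is fixed at half the most. Time passes only in rows, so rows that repeat a pose let the fingers close. It gives the time, the measured TCP pose, the force, the opening and the grip force at its end, in the units of the state.
- state(): the state, without advancing time (a new reading comes with each control period).
- grab_frame(name): name is "scene" or "top" or "wrist"; returns the picture (480x640x3 uint8, red, green, blue); there is no depth.
- camera_info(name): a dict with "camera_matrix" (3x3 intrinsics, pixels), "world_from_camera" (4x4, takes a point from camera to world coordinates). Camera axes: x right, y up, looking along -z (the intrinsics and any distortion apply to the point x, -y, -z); pixel columns grow to the right and rows downward; lengths in mm; the calibration is good to about 2 mm. The wrist camera is an equidistant fisheye: a pixel r from the principal point sees the ray r / f radians off the axis. A picture is of the moment at which its call begins: read the wrist's pose just before it. camera_info takes no time and is no camera call; for the wrist camera it gives the pose at the moment of the call.
- job_done(): hands the job in; it is judged then, once.
The state is a dict: "clock": time; "joint_positions": joint angles; "joint_velocities": joint speeds; "effort": joint torques, N m; "ee_pos": TCP position; "ee_rot": TCP orientation; "contact_force": force on the tool from outside, world axes, zero at the start; "torque": the same for the moment, N m; "gripper_width": finger opening in mm; "finger_force": force on a finger pad.
Only numpy, scipy, OpenCV 4.12 (cv2) and the standard library are available. Lean on these libraries where they do the work, as an engineer would, in place of code of your own. Each camera call takes 0.05 s, during which the arm holds its last target. There are 200 camera calls.

## Working session

There is one attempt and no reset: what is moved stays moved. The work goes in short steps, Python scripts to look and compute and a tool call to move; the robot and the scene stay as the last step left them, time stands still between calls to the robot, and variables do not carry over. Pictures are saved under pics/ and viewed, at most 10 in all, crops included, and the job is handed in when it is done.

Besides the shell and the picture viewer there is one more tool, called after "Emit:" as a command line: name --argument value ..., lists and objects as JSON in quotes. move_arm: Moves the arm, as the interface text tells. Its arguments: {"type":"object","properties":{"steps":{"type":"array","items":{"type":"object","properties":{"translation":{"type":"array","items":{"type":"number"}},"turn":{"type":"number"},"grip":{"type":"number"}}}}},"required":["steps"]}

```bash
mkdir -p pics; python3 - <<'E'
from bench import *
import cv2,numpy as np
s=state();print({k:np.round(s[k],3).tolist() for k in s})
ims=[]
for n in("scene","top","wrist"):
    c=camera_info(n);print(n,np.round(c['camera_matrix'],1).tolist(),np.round(c['world_from_camera'],3).tolist(),[k for k in c])
    im=grab_frame(n);cv2.imwrite(f'pics/{n}0.png',im[:,:,::-1])
E
```

```text
{'clock': 0.0, 'joint_positions': [1.222, 0.334, 0.04, 1.466, -0.013, 1.343, -0.058], 'joint_velocities': [0.002, -0.002, 0.0, 0.001, -0.001, -0.0, -0.001], 'effort': [0.001, -65.636, 1.336, -40.381, -0.06, 0.045, 0.0], 'ee_pos': [160.528, -629.368, 221.644], 'ee_rot': [-3.14, 0.0, 0.25], 'contact_force': [-0.356, 0.297, -0.583], 'torque': [0.061, 0.023, 0.012], 'finger_force': 0.0, 'gripper_width': 86.922}
scene [[528.0, 0.0, 325.0], [0.0, 528.0, 237.6], [0.0, 0.0, 1.0]] [[0.809, -0.466, 0.358, 1026.906], [0.588, 0.625, -0.514, -625.5], [0.016, 0.626, 0.779, 1095.783], [0.0, 0.0, 0.0, 1.0]] ['camera_matrix', 'world_from_camera']
top [[502.9, 0.0, 324.7], [0.0, 502.9, 236.1], [0.0, 0.0, 1.0]] [[0.005, 0.987, -0.161, 359.458], [-1.0, 0.007, 0.013, 26.266], [0.014, 0.161, 0.987, 1522.156], [0.0, 0.0, 0.0, 1.0]] ['camera_matrix', 'world_from_camera']
wrist [[371.6, 0.0, 320.6], [0.0, 371.6, 248.5], [0.0, 0.0, 1.0]] [[0.247, 0.936, 0.252, 229.464], [-0.969, 0.239, 0.062, -612.976], [-0.002, -0.26, 0.966, 383.367], [0.0, 0.0, 0.0, 1.0]] ['camera_matrix', 'world_from_camera']
```

View pics/top0.png

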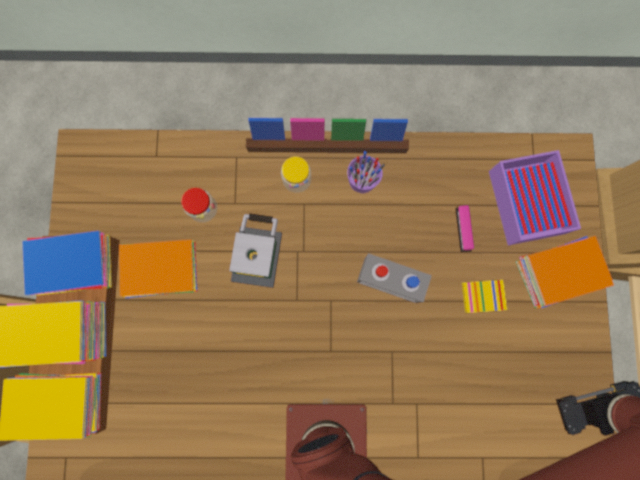

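View pics/scene0.png

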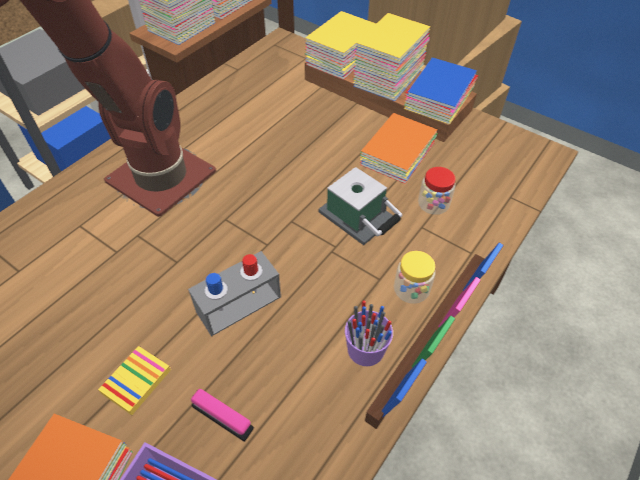

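The top view shows the red knob near (381,271), the blue near (413,283), and the punch head with its well near (252,255). The scene view shows the red knob at (250,265) and the well at (357,188).

```bash
cat > h.py <<'E'
from bench import *
import cv2,numpy as np
def ray(n,px,c=None):
    c=c or camera_info(n);K=c['camera_matrix'];T=np.array(c['world_from_camera'])
    u=np.array([(px[0]-K[0][2])/K[0][0],(px[1]-K[1][2])/K[1][1]])
    if n=='wrist':
        r=np.hypot(*u);d=np.array([u[0]/r*np.sin(r),-u[1]/r*np.sin(r),-np.cos(r)])
    else: d=np.array([u[0],-u[1],-1])
    return T[:3,3],T[:3,:3]@d
def onz(n,px,z,c=None):
    o,d=ray(n,px,c);return o+d*(z-o[2])/d[2]
def tri(r1,r2):
    (o,d),(p,e)=r1,r2
    A=np.stack([d,-e],1);t=np.linalg.lstsq(A,p-o,rcond=None)[0]
    a,b=o+d*t[0],p+e*t[1];return (a+b)/2,np.linalg.norm(a-b)
def blobs(m,roi=None,mn=30):
    m=m.astype(np.uint8)
    if roi: q=np.zeros_like(m);x0,y0,x1,y1=roi;q[y0:y1,x0:x1]=m[y0:y1,x0:x1];m=q
    n,l,s,c=cv2.connectedComponentsWithStats(m)
    return sorted([(int(s[i,4]),c[i].round(1).tolist(),s[i,:4].tolist(),l==i) for i in range(1,n) if s[i,4]>=mn],key=lambda b:-b[0])
def red(im):
    im=im.astype(int);return (im[...,0]>110)&(im[...,1]<70)&(im[...,2]<80)
def blue(im):
    im=im.astype(int);return (im[...,2]>110)&(im[...,0]<90)&(im[...,1]<120)
E
python3 - <<'E'
from h import *
t=cv2.imread('pics/top0.png')[:,:,::-1];s=cv2.imread('pics/scene0.png')[:,:,::-1]
P={}
for nm,f,rt,rs in(('red',red,(365,255,397,290),(235,245,268,285)),('blue',blue,(398,265,430,300),(200,265,230,300))):
    a=blobs(f(t),rt)[0];b=blobs(f(s),rs)[0];print(nm,a[:3],b[:3])
    p,e=tri(ray('top',a[1]),ray('scene',b[1]));print(p.round(1),e.round(1), onz('top',a[1],138).round(1),onz('scene',b[1],130).round(1))
# punch top: bright grey low saturation
for n,im,roi in(('top',t,(225,225,282,290)),('scene',s,(310,160,400,240))):
    h=cv2.cvtColor(np.ascontiguousarray(im),cv2.COLOR_RGB2HSV)
    m=(h[...,1]<40)&(h[...,2]>140)
    for b in blobs(m,roi,200)[:2]:
        c=cv2.findContours(b[3].astype(np.uint8),cv2.RETR_EXTERNAL,cv2.CHAIN_APPROX_NONE)[0][0]
        q=cv2.approxPolyDP(c,6,True)[:,0];print(n,b[:3],q.tolist())
        w=np.array([onz(n,x,108) for x in q]);print(w.round(0).tolist(),w.mean(0).round(1))
    m=(h[...,2]<110)
    r=(240,243,265,268) if n=='top' else (345,178,370,198)
    for b in blobs(m,r,10): print('hole',b[:3],onz(n,b[1],108).round(1))
cv2.imwrite('pics/crop.png',np.hstack([cv2.resize(t[220:300,220:300,::-1],(400,400),interpolation=0),cv2.resize(s[160:240,315:395,::-1],(400,400),interpolation=0)]))
E
```

```text
red (85, [381.3, 271.0], [376, 266, 11, 11]) (235, [249.6, 264.8], [243, 255, 15, 21])
[ 490.4 -150.7  124.9] 0.8 [ 488.9 -149.3  138. ] [ 493.5 -152.9  130. ]
blue (103, [412.5, 281.6], [407, 277, 12, 11]) (233, [213.5, 282.5], [206, 273, 16, 22])
[ 461.1 -236.2  129.6] 1.1 [ 460.2 -235.   138. ] [ 461.7 -236.   130. ]
top (1409, [251.7, 254.0], [230, 233, 44, 43]) [[236, 233], [230, 270], [267, 275], [273, 238]]
[[597.0, 260.0, 108.0], [492.0, 273.0, 108.0], [478.0, 169.0, 108.0], [584.0, 154.0, 108.0]] [537.8 213.8 108. ]
hole (30, [249.6, 252.2], [247, 249, 8, 9]) [542.6 219.4 108. ]
scene (1248, [356.7, 188.0], [328, 168, 59, 42]) [[353, 168], [328, 188], [359, 209], [386, 187]]
[[492.0, 266.0, 108.0], [482.0, 165.0, 108.0], [587.0, 152.0, 108.0], [601.0, 259.0, 108.0]] [540.7 210.4 108. ]
scene (210, [381.8, 168.2], [362, 160, 38, 20]) [[363, 160], [399, 179], [379, 170], [398, 170]]
[[497.0, 308.0, 108.0], [613.0, 304.0, 108.0], [552.0, 301.0, 108.0], [593.0, 332.0, 108.0]] [563.9 311.5 108. ]
hole (65, [356.8, 188.3], [352, 185, 11, 8]) [542.7 208.9 108. ]
```

View pics/crop.png

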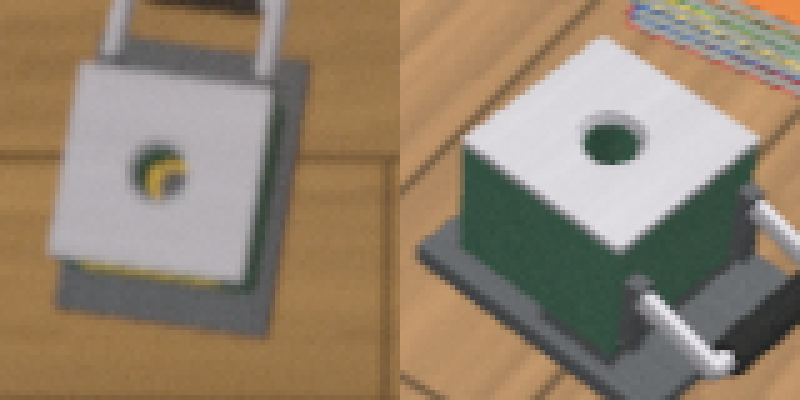

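The crop shows the top-plate corners clearly and brass visible down the well. The well comes out at about (539,212) and the red knob at about (490,-150), z 125. I'm moving to above the red knob.

Emit:
move_arm --steps '[{"translation":[0.036,-0.031,-0.03],"turn":0,"grip":0},{"translation":[0.072,-0.062,-0.03],"turn":0,"grip":0},{"translation":[0.108,-0.094,-0.03],"turn":0,"grip":0},{"translation":[0.144,-0.126,-0.03],"turn":0,"grip":0},{"translation":[0.18,-0.157,-0.03],"turn":0,"grip":0}]'

```text
clock: 0.65
ee_pos: [297.1, -431.2, 252.5]
ee_rot: [3.142, 0.0, 0.25]
contact_force: [0.8, -0.1, 0.3]
gripper_width: 87.1
finger_force: 0.0
```

Emit:
move_arm --steps '[{"translation":[0.036,-0.031,0],"turn":0,"grip":0},{"translation":[0.072,-0.062,0],"turn":0,"grip":0},{"translation":[0.108,-0.094,0],"turn":0,"grip":0},{"translation":[0.144,-0.126,0],"turn":0,"grip":0},{"translation":[0.18,-0.157,0],"turn":0,"grip":0}]'

```text
clock: 1.15
ee_pos: [432.5, -234.7, 252.6]
ee_rot: [3.141, 0.0, 0.25]
contact_force: [0.5, -0.0, -1.7]
gripper_width: 86.8
finger_force: 0.0
```

Emit:
move_arm --steps '[{"translation":[0.026,-0.023,0],"turn":-8,"grip":0},{"translation":[0.052,-0.046,0],"turn":-16,"grip":0},{"translation":[0.078,-0.069,0],"turn":-24,"grip":0},{"translation":[0.078,-0.069,0],"turn":-32,"grip":0},{"translation":[0.078,-0.069,0],"turn":-40,"grip":0}]'

```text
clock: 1.65
ee_pos: [490.8, -149.1, 252.3]
ee_rot: [-3.141, -0.0, 0.956]
contact_force: [0.0, -1.2, 0.4]
gripper_width: 87.0
finger_force: 0.0
```

Emit:
move_arm --steps '[{"translation":[0,0,0],"turn":-8,"grip":0},{"translation":[0,0,0],"turn":-17,"grip":0},{"translation":[0,0,0],"turn":-17,"grip":0}]'

```text
clock: 1.95
ee_pos: [490.3, -150.4, 252.4]
ee_rot: [-3.141, -0.0, 1.247]
contact_force: [-0.9, 0.4, 0.6]
gripper_width: 87.1
finger_force: 0.0
```

```bash
python3 - <<'E'
from h import *
s=state();print(np.round(s['ee_pos'],1),np.round(s['ee_rot'],3),np.round(s['joint_positions'],2),s['clock'])
c=camera_info('wrist');im=grab_frame('wrist');cv2.imwrite('pics/w1.png',im[:,:,::-1])
for b in blobs(red(im))[:3]:print(b[:3],onz('wrist',b[1],140,c).round(1))
for b in blobs(blue(im))[:3]:print(b[:3],onz('wrist',b[1],140,c).round(1))
E
```

```text
[ 490.3 -150.4  252.4] [-3.141 -0.     1.247] [ 0.66  0.07 -0.46  1.73  0.03  1.35 -0.14] 1.95
(366, [597.0, 84.6], [574, 76, 48, 18]) [771.1 -88.5 140. ]
(206, [619.8, 133.1], [606, 128, 28, 11]) [ 788.  -136.7  140. ]
(178, [564.4, 83.5], [554, 77, 22, 14]) [731.2 -82.1 140. ]
(508, [635.5, 140.3], [628, 111, 12, 77]) [ 810.  -147.7  140. ]
(311, [587.8, 97.9], [569, 92, 41, 12]) [754.8 -98.5 140. ]
(187, [584.6, 66.3], [574, 58, 24, 17]) [761.5 -70.4 140. ]
```

View pics/w1.png

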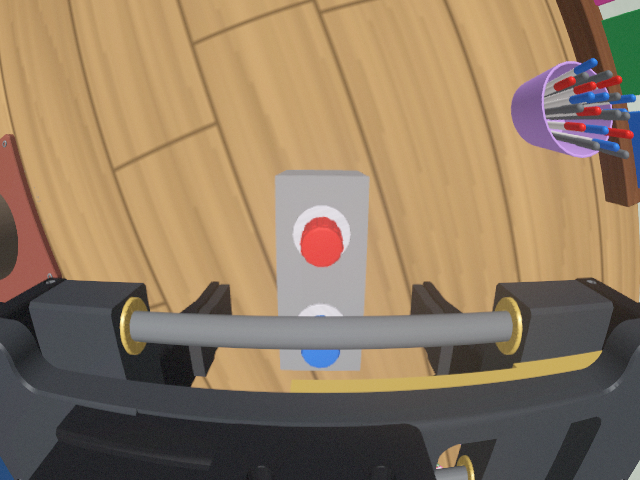

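The wrist view shows the red knob at about (321,243), collar ring at about (321,235), the blue knob below it, and the fingers straddling the rack evenly.

```bash
python3 - <<'E'
from h import *
im=cv2.imread('pics/w1.png')[:,:,::-1];c=camera_info('wrist')
h=cv2.cvtColor(np.ascontiguousarray(im),cv2.COLOR_RGB2HSV)
sat=((h[...,0]<8)|(h[...,0]>172))&(h[...,1]>150)&(h[...,2]>80)
b=blobs(sat,(290,205,355,270))[0];print(b[:3])
br=((h[...,0]<8)|(h[...,0]>172))&(h[...,1]>150)&(h[...,2]>215)
for b in blobs(br,(290,205,355,270)):
  print('top',b[:3],onz('wrist',b[1],149,c).round(1))
w=(h[...,1]<25)&(h[...,2]>225)
b=blobs(w,(285,195,360,275))[0]
x,y,ww,hh=b[2];print('collar',b[:3],onz('wrist',[x+ww/2-.5,y+ww/2-.5],105,c).round(1),[onz('wrist',p,105,c).round(1) for p in((x-.5,y+ww/2),(x+ww-.5,y+ww/2),(x+ww/2,y-.5))])
for px in((300,242),(320,218),(342,242)): print(im[px[1]-1:px[1]+2,px[0]-3:px[0]+4].mean(0).round().tolist())
K=c['camera_matrix'];T=np.array(c['world_from_camera'])
def proj(p):
    q=T[:3,:3].T@(np.array(p)-T[:3,3]);r=np.hypot(q[0],q[1]);th=np.arctan2(r,-q[2]);return K[0][2]+K[0][0]*th*q[0]/r,K[1][2]-K[1][1]*th*q[1]/r
print(proj([490.3,-150.4,149]),proj([490.3,-150.4,105]),proj([490.3,-150.4,252]))
print(im[228:270:3,321].tolist())
E
```

```text
(1601, [321.2, 242.0], [301, 217, 42, 49])
top (1268, [321.0, 245.6], [301, 224, 41, 42]) [ 491.3 -149.5  149. ]
collar (132, [313.6, 211.9], [298, 207, 34, 13]) [ 488.6 -140.3  105. ] [array([ 474.9, -136. ,  105. ]), array([ 502.1, -145.3,  105. ]), array([ 493.8, -126.6,  105. ])]
[[224.0, 219.0, 225.0], [223.0, 218.0, 224.0], [226.0, 197.0, 201.0], [223.0, 144.0, 144.0], [215.0, 78.0, 73.0], [214.0, 77.0, 71.0], [235.0, 82.0, 75.0]]
[[201.0, 105.0, 103.0], [212.0, 104.0, 102.0], [211.0, 91.0, 86.0], [212.0, 90.0, 86.0], [212.0, 92.0, 86.0], [207.0, 90.0, 86.0], [209.0, 85.0, 81.0]]
[[232.0, 80.0, 76.0], [225.0, 80.0, 75.0], [206.0, 79.0, 73.0], [196.0, 123.0, 123.0], [223.0, 218.0, 223.0], [224.0, 220.0, 225.0], [224.0, 221.0, 226.0]]
(np.float64(320.0926726891959), np.float64(247.10250744017387)) (np.float64(320.2045094613565), np.float64(233.91670513042655)) (np.float64(319.62624068304575), np.float64(302.7100646272139))
[[246, 98, 91], [237, 85, 78], [237, 84, 78], [236, 84, 75], [236, 83, 76], [235, 84, 78], [234, 83, 76], [232, 77, 72], [233, 80, 76], [232, 84, 79], [231, 82, 72], [230, 79, 74], [230, 83, 76], [189, 153, 154]]
```

Emit:
move_arm --steps '[{"translation":[0.001,0.0005,0.04],"turn":0,"grip":0},{"translation":[0.001,0.0005,0.08],"turn":0,"grip":0},{"translation":[0.001,0.0005,0.12],"turn":0,"grip":0},{"translation":[0.001,0.0005,0.14],"turn":0,"grip":0},{"translation":[0.001,0.0005,0.14],"turn":0,"grip":0}]'

```text
clock: 2.5
ee_pos: [489.0, -149.1, 109.6]
ee_rot: [-3.136, -0.0, 1.241]
contact_force: [-0.8, -0.2, -0.3]
gripper_width: 87.2
finger_force: 0.0
```

Emit:
move_arm --steps '[{"translation":[0,0,0],"turn":0,"grip":1},{"translation":[0,0,0],"turn":0,"grip":1},{"translation":[0,0,0],"turn":0,"grip":1},{"translation":[0,0,0],"turn":0,"grip":1},{"translation":[0,0,0],"turn":0,"grip":1}]'

```text
clock: 3.0
ee_pos: [491.5, -149.8, 113.2]
ee_rot: [3.141, 0.0, 1.244]
contact_force: [0.4, 0.3, 0.5]
gripper_width: 55.0
finger_force: 0.0
```

Emit:
move_arm --steps '[{"translation":[0,0,0],"turn":0,"grip":1},{"translation":[0,0,0],"turn":0,"grip":1},{"translation":[0,0,0],"turn":0,"grip":1}]'

```text
clock: 3.3
ee_pos: [491.2, -149.6, 112.6]
ee_rot: [-3.141, -0.0, 1.245]
contact_force: [1.0, -0.0, 1.0]
gripper_width: 31.2
finger_force: 30.2
```

Emit:
move_arm --steps '[{"translation":[0,0,-0.02],"turn":0,"grip":1},{"translation":[0,0,-0.05],"turn":0,"grip":1},{"translation":[0,0,-0.09],"turn":0,"grip":1},{"translation":[0,0,-0.13],"turn":0,"grip":1},{"translation":[0,0,-0.14],"turn":0,"grip":1}]'

```text
clock: 3.8
ee_pos: [492.8, -149.9, 256.9]
ee_rot: [3.136, 0.0, 1.245]
contact_force: [0.1, -0.7, -1.9]
gripper_width: 31.7
finger_force: 30.0
```

```bash
python3 - <<'E'
from h import *
s=state();print(np.round(s['ee_pos'],1),np.round(s['ee_rot'],3),s['clock'],s['gripper_width'])
im=grab_frame('scene');cv2.imwrite('pics/s2.png',im[:,:,::-1])
c=camera_info('scene');K=np.array(c['camera_matrix']);T=np.array(c['world_from_camera'])
q=T[:3,:3].T@(np.array(s['ee_pos'])-[0,0,60]-T[:3,3]);u=K[0,2]+K[0,0]*q[0]/-q[2];v=K[1,2]+K[1,1]*q[1]/q[2];print(u,v)
u,v=int(u),int(v);cv2.imwrite('pics/s2c.png',cv2.resize(im[max(v-60,0):v+60,max(u-60,0):u+60,::-1],(600,600),interpolation=2))
E
```

```text
[ 492.8 -149.9  256.9] [3.136 0.    1.245] 3.8 31.71479721072934
247.36368107466188 245.52133843085446
```

View pics/s2c.png

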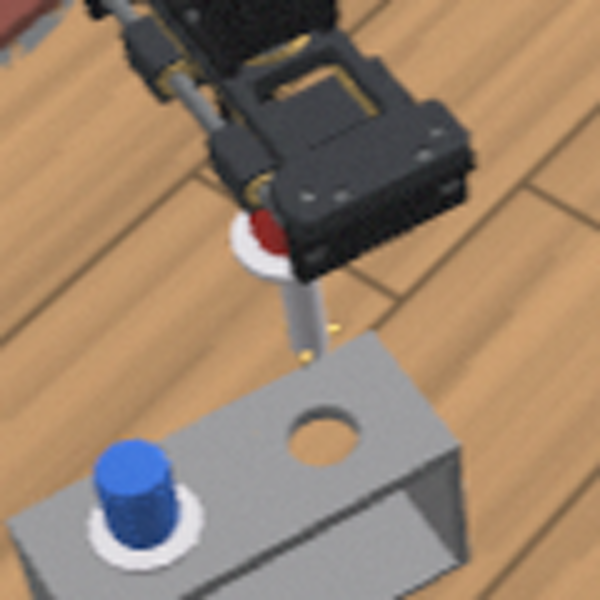

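The lifted screw hangs vertically with its brass pins visible, and the plug is undisturbed. Next I carry it to the punch, stopping a bit short so the wrist camera can see the well.

Emit:
move_arm --steps '[{"translation":[0.03,-0.002,0],"turn":0,"grip":1},{"translation":[0.07,-0.004,0],"turn":0,"grip":1},{"translation":[0.115,-0.007,0],"turn":0,"grip":1},{"translation":[0.16,-0.0095,0],"turn":0,"grip":1},{"translation":[0.2,-0.012,0],"turn":0,"grip":1}]'

```text
clock: 4.35
ee_pos: [543.4, 45.8, 250.9]
ee_rot: [-3.14, 0.0, 1.245]
contact_force: [0.3, -0.0, -1.3]
gripper_width: 31.6
finger_force: 30.0
```

Emit:
move_arm --steps '[{"translation":[0.04,-0.002,0],"turn":-8,"grip":1},{"translation":[0.08,-0.005,0],"turn":-16,"grip":1},{"translation":[0.12,-0.007,0],"turn":-24,"grip":1},{"translation":[0.145,-0.009,0],"turn":-32,"grip":1},{"translation":[0.158,-0.009,0],"turn":-40,"grip":1}]'

```text
clock: 4.85
ee_pos: [585.0, 199.4, 250.4]
ee_rot: [-3.139, -0.002, 1.952]
contact_force: [-0.5, -0.1, -2.4]
gripper_width: 31.5
finger_force: 30.0
```

Emit:
move_arm --steps '[{"translation":[0,0,0],"turn":-8,"grip":1},{"translation":[0,0,0],"turn":-16,"grip":1},{"translation":[0,0,0],"turn":-24,"grip":1},{"translation":[0,0,0],"turn":-32,"grip":1},{"translation":[0,0,0],"turn":-40,"grip":1}]'

```text
clock: 5.35
ee_pos: [585.4, 196.0, 250.5]
ee_rot: [-3.14, -0.002, 2.647]
contact_force: [0.4, 0.9, -1.4]
gripper_width: 31.4
finger_force: 30.0
```

Emit:
move_arm --steps '[{"translation":[0,0,0],"turn":-5,"grip":1},{"translation":[0,0,0],"turn":-10,"grip":1},{"translation":[0,0,0],"turn":-10,"grip":1},{"translation":[0,0,0],"turn":-10,"grip":1}]'

```text
clock: 5.75
ee_pos: [585.6, 196.0, 251.3]
ee_rot: [-3.141, -0.002, 2.813]
contact_force: [-0.2, 0.1, -2.5]
gripper_width: 31.0
finger_force: 30.0
```

```bash
python3 - <<'E'
from h import *
s=state();print(np.round(s['ee_pos'],1),np.round(s['ee_rot'],3),np.round(s['joint_positions'],2),s['clock'],s['gripper_width'])
c=camera_info('wrist');np.savez('w3.npz',K=c['camera_matrix'],T=c['world_from_camera'])
im=grab_frame('wrist');cv2.imwrite('pics/w3.png',im[:,:,::-1])
E
```

```text
[585.6 196.  251.3] [-3.141e+00 -2.000e-03  2.813e+00] [ 0.31  0.4  -0.94  1.47  0.32  1.44  0.62] 5.75 31.045459377044327
```

View pics/w3.png

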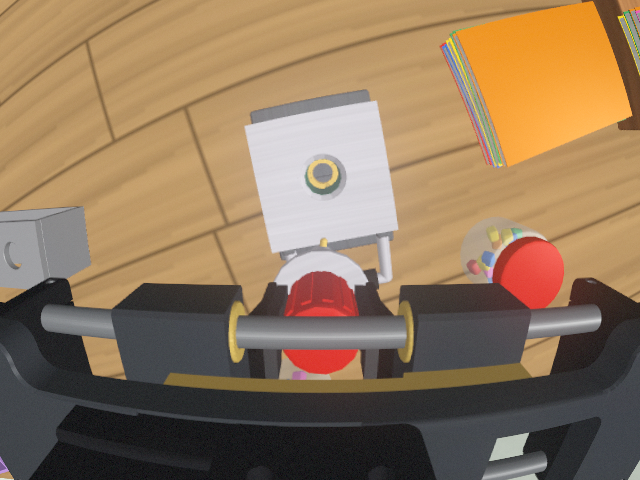

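The wrist view shows the punch top with the funnel around (324,177), a brass ledge ring in the well at (322,174), and one pin of the screw at (323,242), along the tool's +x.

```bash
python3 - <<'E'
from h import *
z=np.load('w3.npz');c=dict(camera_matrix=z['K'],world_from_camera=z['T'])
im=cv2.imread('pics/w3.png')[:,:,::-1];h=cv2.cvtColor(np.ascontiguousarray(im),cv2.COLOR_RGB2HSV)
m=(h[...,1]<40)&(h[...,2]>195)
b=blobs(m,(235,85,405,260),500)[0]
cs=cv2.findContours(b[3].astype(np.uint8),cv2.RETR_CCOMP,cv2.CHAIN_APPROX_NONE)[0]
for k in cs:
    if len(k)<60: continue
    k=k[:,0].astype(float);w=np.array([onz('wrist',p,108,c)[:2] for p in k])
    r=cv2.minAreaRect(w.astype(np.float32));e=cv2.fitEllipse(w.astype(np.float32));print(len(k),k.mean(0),'rect',r,'ell',e)
y=(h[...,0]>15)&(h[...,0]<35)&(h[...,1]>100)&(h[...,2]>110)
for q in blobs(y,(295,150,355,205),10):
    ys,xs=np.nonzero(q[3]);w=np.array([onz('wrist',p,50,c)[:2] for p in zip(xs,ys)]);print('ledge',q[:3],w.mean(0),w.min(0),w.max(0))
p=blobs(y,(310,232,336,250),5)
for q in p: print('pin',q[:3],onz('wrist',q[1],251-19-19-103.3+22+7.5-2,c))
cv2.imwrite('pics/w3c.png',cv2.resize(im[145:205,292:352,::-1],(600,600),interpolation=2))
E
```

```text
514 [322.64396887 176.31128405] rect ((539.3477172851562, 212.73358154296875), (110.14507293701172, 110.09646606445312), 82.01429748535156) ell ((539.09033203125, 212.7982940673828), (127.72649383544922, 129.4162139892578), 170.62062072753906)
131 [325.00763359 174.73282443] rect ((538.9959106445312, 215.75885009765625), (35.86768341064453, 34.812896728515625), 50.38359069824219) ell ((539.212890625, 215.3262176513672), (34.495269775390625, 35.97296905517578), 115.44189453125)
ledge (327, [322.5, 174.0], [308, 159, 30, 30]) [540.37366285 212.57570552] [526.02735611 198.86029903] [553.60732279 227.22111372]
pin (40, [323.5, 242.2], [321, 239, 6, 7]) [584.7802364  197.92593215 137.2       ]
```

View pics/w3c.png

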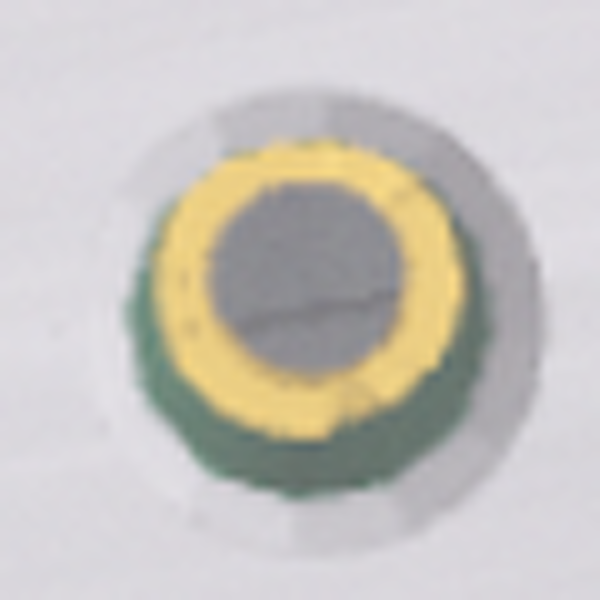

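The crop shows the brass ledge with faint dark slot edges at about (400,195), (190,300) and (355,395). I convert those and the pin to world azimuths.

```bash
python3 - <<'E'
from h import *
z=np.load('w3.npz');c=dict(camera_matrix=z['K'],world_from_camera=z['T'])
im=cv2.imread('pics/w3.png')[:,:,::-1].astype(int)
C=np.array([540.2,212.6])
for q in((400,195),(190,300),(355,395)):
    p=onz('wrist',(292+q[0]/10-.5,145+q[1]/10-.5),50,c)[:2]-C;print(np.hypot(*p),np.degrees(np.arctan2(p[1],p[0]))%360)
p=onz('wrist',(323.5,242.2),170,c)[:2]-[585.6,196.0];print('pin',p,np.degrees(np.arctan2(p[1],p[0]))%360,'toolx',np.degrees(2.813))
K=z['K'];T=z['T']
def proj(p):
    q=T[:3,:3].T@(np.array(p)-T[:3,3]);r=np.hypot(q[0],q[1]);th=np.arctan2(r,-q[2]);return K[0][2]+K[0][0]*th*q[0]/r,K[1][2]-K[1][1]*th*q[1]/r
g=im.sum(2).astype(np.float32)
v=[]
for a in range(0,360,5):
    s=[]
    for r in(11,12,13):
        u=proj([C[0]+r*np.cos(np.radians(a)),C[1]+r*np.sin(np.radians(a)),50]);s.append(cv2.getRectSubPix(g,(1,1),u)[0,0])
    v.append(np.mean(s))
v=np.array(v);print(v.round().astype(int).tolist())
f=v[:24]+v[24:48]+v[48:];print(dict(zip(range(0,120,5),(f/3).round().astype(int).tolist())))
E
```

```text
13.01787835221607 118.72883756178804
11.618469797493857 254.55048909198234
10.974672029264111 5.208119776349831
pin [-8.6108478   4.32014408] 153.35664507100728 toolx 161.1730277703006
[486, 496, 490, 521, 556, 557, 552, 550, 563, 571, 572, 571, 574, 573, 574, 573, 575, 567, 569, 569, 567, 564, 563, 547, 548, 573, 564, 560, 554, 552, 561, 562, 557, 556, 550, 548, 550, 543, 554, 559, 560, 560, 558, 560, 560, 564, 562, 565, 562, 557, 564, 572, 570, 550, 549, 569, 570, 573, 575, 573, 571, 572, 572, 569, 569, 566, 567, 574, 572, 569, 540, 500]
{0: 532, 5: 542, 10: 540, 15: 551, 20: 560, 25: 553, 30: 554, 35: 560, 40: 564, 45: 567, 50: 566, 55: 564, 60: 565, 65: 563, 70: 567, 75: 567, 80: 568, 85: 564, 90: 565, 95: 568, 100: 566, 105: 566, 110: 555, 115: 537}
```

Emit:
move_arm --steps '[{"translation":[0.02,0,0],"turn":0,"grip":1},{"translation":[0.045,0.001,0],"turn":0,"grip":1},{"translation":[0.049,0.001,0],"turn":0,"grip":1},{"translation":[0.049,0.001,0],"turn":0,"grip":1},{"translation":[0.049,0.001,0.01],"turn":0,"grip":1}]'

```text
clock: 6.3
ee_pos: [541.2, 212.6, 243.3]
ee_rot: [3.14, 0.002, 2.814]
contact_force: [0.0, 0.2, -1.9]
gripper_width: 31.2
finger_force: 30.0
```

Emit:
move_arm --steps '[{"translation":[0,0,0.015],"turn":0,"grip":1},{"translation":[0,0,0.03],"turn":0,"grip":1},{"translation":[0,0,0.04],"turn":0,"grip":1},{"translation":[0,0,0.05],"turn":0,"grip":1},{"translation":[0,0,0.05],"turn":0,"grip":1}]'

```text
clock: 6.8
ee_pos: [539.2, 212.4, 190.8]
ee_rot: [-3.14, -0.002, 2.815]
contact_force: [-0.2, -0.1, -1.6]
gripper_width: 31.3
finger_force: 30.0
```

```bash
python3 - <<'E'
from h import *
s=state();print(np.round(s['ee_pos'],1),np.round(s['ee_rot'],3),s['clock'],s['gripper_width'],s['contact_force'])
im=np.ascontiguousarray(grab_frame('wrist')[:,:,::-1]);i2=np.ascontiguousarray(grab_frame('scene')[:,:,::-1])
cv2.imwrite('pics/c4.png',np.hstack([cv2.resize(im[120:320,220:420],(400,400)),cv2.resize(i2[120:220,305:405],(400,400))]))
E
```

```text
[539.2 212.4 190.8] [-3.140e+00 -2.000e-03  2.815e+00] 6.8 31.333802270210562 [-0.16969781 -0.08638929 -1.56123335]
```

View pics/c4.png

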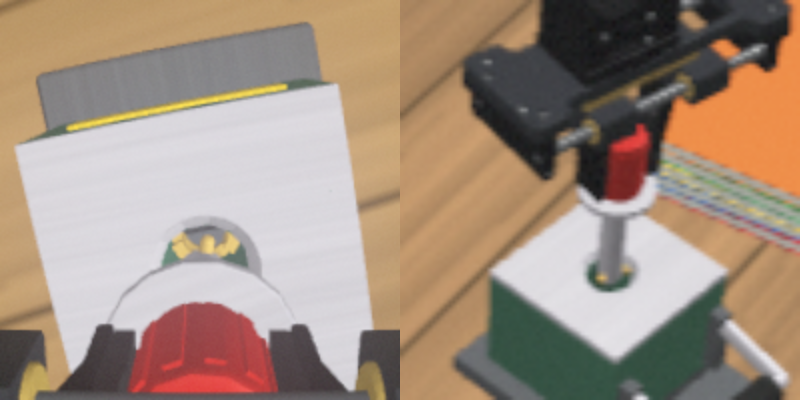

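The screw tip is centred in the mouth with the pins just inside the funnel. Lowering slowly now.

Emit:
move_arm --steps '[{"translation":[0,0,0.01],"turn":0,"grip":1},{"translation":[0,0,0.02],"turn":0,"grip":1},{"translation":[0,0,0.03],"turn":0,"grip":1},{"translation":[0,0,0.04],"turn":0,"grip":1},{"translation":[0,0,0.046],"turn":0,"grip":1}]'

```text
clock: 7.4
ee_pos: [539.5, 212.6, 145.2]
ee_rot: [-3.141, -0.001, 2.815]
contact_force: [-0.5, -0.9, -1.7]
gripper_width: 31.2
finger_force: 30.0
```

Emit:
move_arm --steps '[{"translation":[0,0,0.002],"turn":0,"grip":1},{"translation":[0,0,0.004],"turn":0,"grip":1},{"translation":[0,0,0.006],"turn":0,"grip":1},{"translation":[0,0,0.008],"turn":0,"grip":1},{"translation":[0,0,0.008],"turn":0,"grip":1}]'

```text
clock: 7.9
ee_pos: [539.9, 212.8, 138.5]
ee_rot: [3.142, -0.0, 2.815]
contact_force: [0.4, -0.1, -1.2]
gripper_width: 31.5
finger_force: 30.0
```

Emit:
move_arm --steps '[{"translation":[0,0,0.001],"turn":0,"grip":1},{"translation":[0,0,0.002],"turn":0,"grip":1},{"translation":[0,0,0.003],"turn":0,"grip":1},{"translation":[0,0,0.003],"turn":0,"grip":1}]'

```text
clock: 8.3
ee_pos: [539.9, 212.8, 135.5]
ee_rot: [-3.142, -0.0, 2.815]
contact_force: [-0.7, -0.5, -2.0]
gripper_width: 31.4
finger_force: 30.0
```

Emit:
move_arm --steps '[{"translation":[0,0,0.001],"turn":0,"grip":1},{"translation":[0,0,0.002],"turn":0,"grip":1},{"translation":[0,0,0.002],"turn":0,"grip":1}]'

```text
clock: 8.6
ee_pos: [540.0, 212.9, 133.7]
ee_rot: [3.141, 0.0, 2.815]
contact_force: [0.3, -0.6, -0.5]
gripper_width: 31.4
finger_force: 30.0
```

Emit:
move_arm --steps '[{"translation":[0,0,0.0005],"turn":0,"grip":1},{"translation":[0,0,0.001],"turn":0,"grip":1},{"translation":[0,0,0.001],"turn":0,"grip":1}]'

```text
clock: 8.9
ee_pos: [540.3, 213.0, 133.3]
ee_rot: [3.141, 0.001, 2.815]
contact_force: [-0.9, -0.7, 6.2]
gripper_width: 31.2
finger_force: 30.0
```

Contact with the ledge is as predicted (z 133.3, about 8 N). I press lightly and turn clockwise in small steps.

Emit:
move_arm --steps '[{"translation":[0,0,0.001],"turn":3,"grip":1},{"translation":[0,0,0.001],"turn":6,"grip":1},{"translation":[0,0,0.001],"turn":9,"grip":1},{"translation":[0,0,0.001],"turn":12,"grip":1},{"translation":[0,0,0.001],"turn":12,"grip":1}]'

```text
clock: 9.4
ee_pos: [539.8, 213.1, 131.7]
ee_rot: [3.141, -0.0, 2.605]
contact_force: [-1.7, 1.5, -0.3]
gripper_width: 31.2
finger_force: 30.0
```

It has dropped through (force gone, z 131.7), so I lower into the slot.

Emit:
move_arm --steps '[{"translation":[0,0,0.001],"turn":0,"grip":1},{"translation":[0,0,0.002],"turn":0,"grip":1},{"translation":[0,0,0.003],"turn":0,"grip":1},{"translation":[0,0,0.003],"turn":0,"grip":1}]'

```text
clock: 9.8
ee_pos: [539.6, 212.7, 128.0]
ee_rot: [-3.141, -0.001, 2.606]
contact_force: [-0.2, 1.2, -3.3]
gripper_width: 31.6
finger_force: 30.0
```

Emit:
move_arm --steps '[{"translation":[0,0,0.001],"turn":0,"grip":1},{"translation":[0,0,0.002],"turn":0,"grip":1},{"translation":[0,0,0.002],"turn":0,"grip":1}]'

```text
clock: 10.1
ee_pos: [539.8, 212.7, 126.3]
ee_rot: [-3.141, -0.0, 2.606]
contact_force: [-0.7, 0.4, -2.3]
gripper_width: 31.2
finger_force: 30.0
```

Free so far; the slot bottom should be at about 124.5.

Emit:
move_arm --steps '[{"translation":[0,0,0.001],"turn":0,"grip":1},{"translation":[0,0,0.0015],"turn":0,"grip":1},{"translation":[0,0,0.0015],"turn":0,"grip":1}]'

```text
clock: 10.4
ee_pos: [540.0, 212.9, 125.3]
ee_rot: [3.142, 0.0, 2.606]
contact_force: [-1.1, 0.7, 2.6]
gripper_width: 31.4
finger_force: 30.0
```

Emit:
move_arm --steps '[{"translation":[0,0,0.0005],"turn":0,"grip":1},{"translation":[0,0,0.001],"turn":0,"grip":1},{"translation":[0,0,0.001],"turn":0,"grip":1}]'

```text
clock: 10.7
ee_pos: [540.2, 213.0, 124.7]
ee_rot: [3.141, 0.001, 2.606]
contact_force: [-2.5, -0.5, 6.9]
gripper_width: 31.2
finger_force: 30.0
```

Bottomed in the slot. Turning clockwise at the thread pitch.

Emit:
move_arm --steps '[{"translation":[0,0,0.0003],"turn":4,"grip":1},{"translation":[0,0,0.0007],"turn":8,"grip":1},{"translation":[0,0,0.001],"turn":12,"grip":1},{"translation":[0,0,0.0014],"turn":16,"grip":1},{"translation":[0,0,0.0017],"turn":20,"grip":1}]'

```text
clock: 11.2
ee_pos: [540.9, 213.9, 123.8]
ee_rot: [3.139, 0.001, 2.254]
contact_force: [-2.3, 1.1, 10.2]
gripper_width: 30.9
finger_force: 30.0
```

Emit:
move_arm --steps '[{"translation":[0,0,0.0003],"turn":4,"grip":1},{"translation":[0,0,0.0007],"turn":8,"grip":1},{"translation":[0,0,0.001],"turn":12,"grip":1},{"translation":[0,0,0.0014],"turn":16,"grip":1},{"translation":[0,0,0.0017],"turn":20,"grip":1}]'

```text
clock: 11.7
ee_pos: [540.6, 214.2, 122.2]
ee_rot: [3.139, -0.001, 1.906]
contact_force: [-3.3, 1.5, 12.0]
gripper_width: 31.6
finger_force: 30.0
```

Emit:
move_arm --steps '[{"translation":[0,0,0.0003],"turn":4,"grip":1},{"translation":[0,0,0.0007],"turn":8,"grip":1},{"translation":[0,0,0.001],"turn":12,"grip":1},{"translation":[0,0,0.0014],"turn":16,"grip":1},{"translation":[0,0,0.0014],"turn":16,"grip":1}]'

```text
clock: 12.2
ee_pos: [540.5, 214.2, 120.7]
ee_rot: [3.139, -0.001, 1.627]
contact_force: [-3.2, 1.3, 9.2]
gripper_width: 31.5
finger_force: 30.0
```

```bash
python3 - <<'E'
from h import *
s=state();print(np.round(s['ee_pos'],1),np.round(s['ee_rot'],3),np.round(s['joint_positions'],2),s['clock'],np.round(s['contact_force'],1),np.round(s['torque'],2))
E
```

```text
[540.5 214.2 120.7] [ 3.139e+00 -1.000e-03  1.627e+00] [ 0.14  0.35 -0.71  1.73  0.25  1.14 -0.59] 12.2 [-3.2  1.3  9.2] [0.3  0.73 0.  ]
```

Emit:
move_arm --steps '[{"translation":[0,0,0.0003],"turn":4,"grip":1},{"translation":[0,0,0.0006],"turn":8,"grip":1},{"translation":[0,0,0.0006],"turn":12,"grip":1},{"translation":[0,0,0.0006],"turn":12,"grip":1}]'

```text
clock: 12.6
ee_pos: [541.1, 214.6, 120.5]
ee_rot: [3.139, -0.003, 1.418]
contact_force: [-1.6, 2.5, 11.6]
gripper_width: 31.3
finger_force: 30.0
```

```bash
python3 - <<'E'
from h import *
s=state();print(np.round(s['ee_pos'],1),np.round(s['ee_rot'],3),s['clock'],np.round(s['contact_force'],1),np.round(s['torque'],2))
E
```

```text
[541.1 214.6 120.5] [ 3.139e+00 -3.000e-03  1.418e+00] 12.6 [-1.6  2.5 11.6] [ 0.46  0.47 -0.12]
```

Emit:
move_arm --steps '[{"translation":[0,0,0],"turn":4,"grip":1},{"translation":[0,0,0],"turn":8,"grip":1},{"translation":[0,0,0],"turn":8,"grip":1}]'

```text
clock: 12.9
ee_pos: [541.1, 214.7, 120.6]
ee_rot: [3.139, -0.003, 1.278]
contact_force: [-1.9, 2.0, 10.3]
gripper_width: 31.7
finger_force: 30.0
```

```bash
python3 - <<'E'
from h import *
s=state();print(np.round(s['ee_pos'],1),np.round(s['ee_rot'],3),s['clock'],np.round(s['contact_force'],1),np.round(s['torque'],2))
im=grab_frame('scene');cv2.imwrite('pics/s5.png',cv2.resize(im[120:245,295:420,::-1],(600,600),interpolation=2))
E
```

```text
[541.1 214.7 120.6] [ 3.139e+00 -3.000e-03  1.278e+00] 12.9 [-1.9  2.  10.3] [0.54 0.67 0.05]
```

View pics/s5.png

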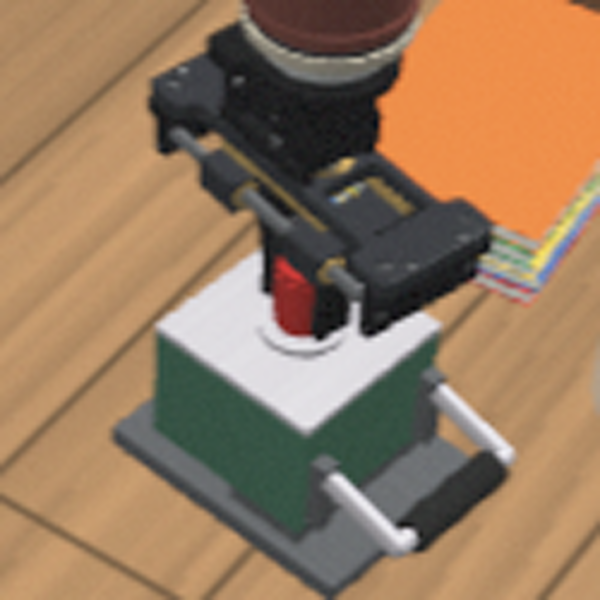

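The collar appears flat on the punch's top, and the height matches home (120.6). Releasing and backing off.

Emit:
move_arm --steps '[{"translation":[0,0,-0.001],"turn":0,"grip":0.3},{"translation":[0,0,-0.001],"turn":0,"grip":0},{"translation":[0,0,-0.001],"turn":0,"grip":0},{"translation":[0,0,-0.001],"turn":0,"grip":0},{"translation":[0,0,-0.001],"turn":0,"grip":0}]'

```text
clock: 13.45
ee_pos: [539.9, 212.7, 119.4]
ee_rot: [-3.141, 0.0, 1.279]
contact_force: [-0.7, -0.6, -0.1]
gripper_width: 63.3
finger_force: 0.0
```

Emit:
move_arm --steps '[{"translation":[0,0,-0.001],"turn":0,"grip":0},{"translation":[0,0,-0.03],"turn":0,"grip":0},{"translation":[0,0,-0.07],"turn":0,"grip":0},{"translation":[0,0,-0.11],"turn":0,"grip":0},{"translation":[0,0,-0.13],"turn":0,"grip":0}]'

```text
clock: 13.95
ee_pos: [540.8, 213.6, 253.5]
ee_rot: [3.138, -0.002, 1.28]
contact_force: [0.3, 0.9, -0.2]
gripper_width: 86.7
finger_force: 0.0
```

Emit:
move_arm --steps '[{"translation":[-0.04,0,0],"turn":0,"grip":0},{"translation":[-0.07,0,0],"turn":0,"grip":0},{"translation":[-0.07,0,0],"turn":0,"grip":0},{"translation":[-0.07,0,0],"turn":0,"grip":0}]'

```text
clock: 14.35
ee_pos: [519.9, 145.2, 250.0]
ee_rot: [3.141, -0.0, 1.278]
contact_force: [0.3, 0.3, 0.5]
gripper_width: 87.0
finger_force: 0.0
```

```bash
python3 - <<'E'
from h import *
s=state();print(np.round(s['ee_pos'],1),np.round(s['ee_rot'],3),s['clock'],s['gripper_width'])
c=camera_info('wrist');im=grab_frame('wrist');i2=grab_frame('scene')
h=cv2.cvtColor(im,cv2.COLOR_RGB2HSV)
m=((h[...,0]<8)|(h[...,0]>172))&(h[...,1]>150)&(h[...,2]>215)
for b in blobs(m,(260,120,390,280)): print(b[:3],onz('wrist',b[1],157,c).round(1))
cv2.imwrite('pics/c6.png',np.hstack([cv2.resize(im[60:260,220:420,::-1],(400,400)),cv2.resize(i2[140:220,315:395,::-1],(400,400),interpolation=2)]))
E
```

```text
[519.9 145.2 250. ] [ 3.141 -0.     1.278] 14.35 87.02628450801274
```

View pics/c6.png

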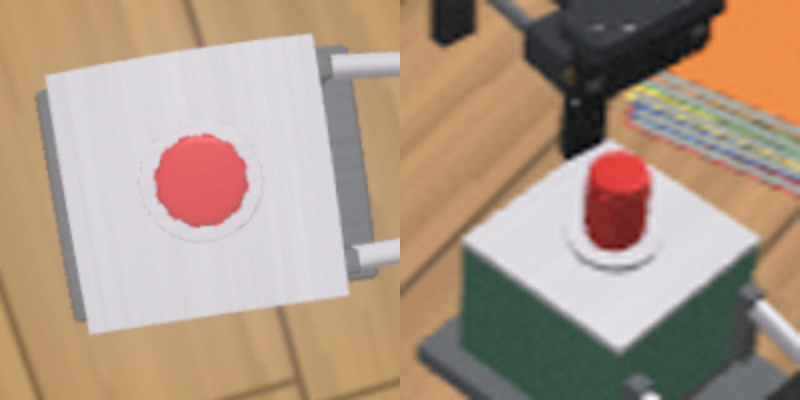

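The screw stands upright and centred with its collar flat on the punch, and the gripper is clear. Handing in.

```bash
python3 -c "
from bench import *
print(job_done())"
```

```text
the job is handed in; nothing more can be done
None
```

I moved the red-knobbed screw from the rack to the punch's well, found the thread by feel with light pressure, screwed it in until the collar lay flat on the top, let go, and handed the job in at about 14.4 s; no verdict was returned.

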